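Find the radius leaf that fits a clamped round nose

ROBOT

A 6-joint arm with a two-finger parallel gripper is mounted at the origin on the work surface. World frame = base frame: x ahead of the robot, y to its left, z up, the work surface at z = 0. Lengths are in m, angles in rad, forces in N, time in s.
With the tool pointing down it reaches from about 0.35 to 0.975 m from the base axis. Payload 4.9 kg.
Tool frame: the origin (TCP) lies at the very end of the fingers, on their centre line; the grasp point (between the pads) lies 19 mm behind it; x points along the fingers, z is the direction in which the jaws open and shut, and the axes are right-handed (so a half turn about x gives the same grasp; the last joint's range is limited). The gripper opens to 85 mm and grips with 20 to 120 N. Pads are 22 mm wide; open, the fingers measure 114 mm over their backs; the gripper's body (76 mm by 85 mm) begins 54 mm behind the grasp point. The pads swing forward as they close: fully open they stand 13 mm farther back than shut.
Start: joints at [1.101, 0.053, 1.613, -0, 1.476, -0.119], TCP at [0.215, 0.587, 0.205] pointing down, gripper open.
Joint ranges: [-3.01, 3.01], [-1.01, 2.22], [0.06, 2.58], [-1.02, 4.17], [0.09, 2.62], [-3.14, 3.14]. Speed limits (rad/s): [2.57, 2.57, 3.14, 3.14, 3.14, 3.14].

INTERFACE

Orientations are given as a rotation vector (axis times angle).
In Python, from station import ctrl, imaging gives the robot as it stands. The module is installed in compiled form; this text tells all that it offers.
- The arm moves only by the shell command python3 -m jog 'ROWS' [FORCE]. ROWS is JSON, a list that holds one entry, the list of rows, each a list of 5 numbers: the shift along the tool's x, y, z in m, then the turn about the tool's x in rad, then the closure, from -1 (fully open) to 1 (shut). A call has 1 to 12 rows; each row is the pose to reach, as a shift and turn from the pose measured when the call began, along the tool's axes at that moment; what a row does not reach only later rows make up. A row lasts 1/10 s, in which the tool goes at most 50 mm and 8.59 degrees, less where a joint would pass 70% of its speed; a pose out of reach is approached as far as the arm can. A call with a gripper value outside its range is refused whole. The fingers move at their own pace and stop on an object; FORCE is the grip in N (left out, the last holds). Time passes only in rows, so rows that repeat a pose let the fingers close. It gives the time, the measured TCP pose, the force and the opening at its end, in the units of the state.
- ctrl.get_obs(): the state, without advancing time (a new reading comes with each control period).
- imaging.get_image(name): name is "side" or "top"; returns a dict with "color" (400x640x3 uint8, red, green, blue), "intrinsics" (3x3 intrinsics, pixels), "R" (3x3) and "t" (3): a world point X has camera coordinates R X + t. Camera axes: x right, y down, z forward; pixel columns grow to the right and rows downward; lengths in m; the calibration is good to about 2 mm. A picture is of the moment at which its call begins. There is no depth.
- ctrl.finish_job(): hands the job in, once; it reports no verdict.
The state is a dict: "t": time; "q": joint angles; "dq": joint speeds; "effort": joint torques, N m; "tool_pos": TCP position; "tool_rot": TCP orientation; "contact_force": force on the tool from outside, world axes, zero at the start; "wrist_torque": the same for the moment, N m; "opening": finger opening in m.
Only numpy, scipy, OpenCV 4.12 (cv2) and the standard library are available. Lean on these libraries where they do the work, as an engineer would, in place of code of your own. Each camera call takes 0.05 s, during which the arm holds its last target.

TASK

Touch the steel radius leaves with their hollow mouths to the round nose of the white piece in the clamp to find the one that neither rocks on it nor bridges it. Holding that leaf flat and square to the nose, press it gently home until both sides of its mouth bear firmly at once, keep it pressed for a second, then let go and leave it lying there, fitted to the nose. The other two leaves must end lying flat on the bench at least a hand's breadth away from that nose; never press hard (10 N is plenty, the plastic marks above 20 N), and leave everything else alone.

Things in the scene. Friction and masses are not known exactly. Their poses are not given: they have to be found in the camera images.
- fixture: Fixed aluminium fixture, 340 mm wide: a screw clamp in the middle (parts from 33 mm behind the clamped nose's centre, 72 mm high), at each side a tray with a 30 mm lip that holds a spare piece. Origin on the bench under the centre of the clamped nose; +x points from the nose back into the clamp (the way a leaf is pushed on), z up.
- seat (a point): Point on the bench under the centre of the clamped piece's round nose (same as the fixture's origin).
- piece_a: One of three look-alike white plastic pieces, fixed, 24 mm high: a tongue with a half-round nose (upright axis) towards the fixture's -x. Their nose radii are 18, 22 and 26 mm, but which is which is not marked. One is in the clamp, origin at seat; the others lie in the trays, 125 mm to either side. Origin on the bench under the nose's centre, axes as the fixture's.
- piece_b: One of three look-alike white plastic pieces, fixed, 24 mm high: a tongue with a half-round nose (upright axis) towards the fixture's -x. Their nose radii are 18, 22 and 26 mm, but which is which is not marked. One is in the clamp, origin at seat; the others lie in the trays, 125 mm to either side. Origin on the bench under the nose's centre, axes as the fixture's.
- piece_c: One of three look-alike white plastic pieces, fixed, 24 mm high: a tongue with a half-round nose (upright axis) towards the fixture's -x. Their nose radii are 18, 22 and 26 mm, but which is which is not marked. One is in the clamp, origin at seat; the others lie in the trays, 125 mm to either side. Origin on the bench under the nose's centre, axes as the fixture's.
- leaf_18: Loose steel radius leaf, about 0.2 kg, lying flat: 10 mm thick, 64 mm wide; at its +x end a concave mouth of radius 18 mm, deepest point 45 mm from the origin; at its -x end a convex tail (not needed) to 40 mm behind. Over the origin a grip tab, 30 mm along x, 10 mm thick along y, 10 to 46 mm above the underside: pinch it across y from above. Origin on the underside, z up.
- leaf_18_mouth (a point): Centre of leaf_18's mouth circle, on the underside, 63 mm along +x of its origin; at the nose's centre when the leaf fits and is home. On a nose one size (4 mm) smaller only the deepest point touches: it rocks sideways and goes 4 mm past the centre (two sizes: 8 mm). On a nose one size larger only the tips touch, without rocking, and it stops about 6 mm short.
- leaf_18_left: The +y cheek of leaf_18's mouth (the arc from 12 to 60 degrees on that side, made of two flats that touch the circle), rigid part of leaf_18; same origin and axes as leaf_18. Friction can make one cheek carry all: rock the leaf sideways to find the middle.
- leaf_18_right: The -y cheek of leaf_18's mouth (the arc from 12 to 60 degrees on that side, made of two flats that touch the circle), rigid part of leaf_18; same origin and axes as leaf_18. Friction can make one cheek carry all: rock the leaf sideways to find the middle.
- leaf_22: Loose steel radius leaf, about 0.2 kg, lying flat: 10 mm thick, 64 mm wide; at its +x end a concave mouth of radius 22 mm, deepest point 45 mm from the origin; at its -x end a convex tail (not needed) to 44 mm behind. Over the origin a grip tab, 30 mm along x, 10 mm thick along y, 10 to 46 mm above the underside: pinch it across y from above. Origin on the underside, z up.
- leaf_22_mouth (a point): Centre of leaf_22's mouth circle, on the underside, 67 mm along +x of its origin; at the nose's centre when the leaf fits and is home. On a nose one size (4 mm) smaller only the deepest point touches: it rocks sideways and goes 4 mm past the centre (two sizes: 8 mm). On a nose one size larger only the tips touch, without rocking, and it stops about 6 mm short.
- leaf_22_left: The +y cheek of leaf_22's mouth (the arc from 12 to 60 degrees on that side, made of two flats that touch the circle), rigid part of leaf_22; same origin and axes as leaf_22. Friction can make one cheek carry all: rock the leaf sideways to find the middle.
- leaf_22_right: The -y cheek of leaf_22's mouth (the arc from 12 to 60 degrees on that side, made of two flats that touch the circle), rigid part of leaf_22; same origin and axes as leaf_22. Friction can make one cheek carry all: rock the leaf sideways to find the middle.
- leaf_26: Loose steel radius leaf, about 0.2 kg, lying flat: 10 mm thick, 64 mm wide; at its +x end a concave mouth of radius 26 mm, deepest point 45 mm from the origin; at its -x end a convex tail (not needed) to 48 mm behind. Over the origin a grip tab, 30 mm along x, 10 mm thick along y, 10 to 46 mm above the underside: pinch it across y from above. Origin on the underside, z up.
- leaf_26_mouth (a point): Centre of leaf_26's mouth circle, on the underside, 71 mm along +x of its origin; at the nose's centre when the leaf fits and is home. On a nose one size (4 mm) smaller only the deepest point touches: it rocks sideways and goes 4 mm past the centre (two sizes: 8 mm). On a nose one size larger only the tips touch, without rocking, and it stops about 6 mm short.
- leaf_26_left: The +y cheek of leaf_26's mouth (the arc from 12 to 60 degrees on that side, made of two flats that touch the circle), rigid part of leaf_26; same origin and axes as leaf_26. Friction can make one cheek carry all: rock the leaf sideways to find the middle.
- leaf_26_right: The -y cheek of leaf_26's mouth (the arc from 12 to 60 degrees on that side, made of two flats that touch the circle), rigid part of leaf_26; same origin and axes as leaf_26. Friction can make one cheek carry all: rock the leaf sideways to find the middle.
- jar: Bystander: small clear jar, 40 mm across, 45 mm high. Leave alone. Origin under its centre.
- bottle: Bystander: amber bottle, 56 mm across, 110 mm high. Leave alone. Origin under its centre.
- beaker: Bystander: glass beaker, 64 mm across, 80 mm high. Leave alone. Origin under its centre.
- tip_box: Bystander: blue pipette-tip box, 115 x 75 x 50 mm. Leave alone. Origin under its centre.
- screwdriver: Bystander: screwdriver, 160 mm long, lying. Leave alone.
- rule: Bystander: flat aluminium rule, 160 x 25 x 5 mm. Leave alone. Origin under its centre.
- tube_adapter: Bystander: grey plastic tube adapter, 32 mm across, 36 mm high. Leave alone. Origin under its centre.
Things that resemble listed ones, but are neither listed nor needed, are in the scene too. Leave any purple or red look-alike of the leaf_22 alone.

How it is judged:
On the way:
1. the fitting leaf is pressed home on the clamped nose, both cheeks of its mouth bearing with more than 0.5 N each at once for 0.4 s (((horizontal distance between leaf_18_mouth and seat below 0.0025 m and (contact force between leaf_18_left and piece_a above 0.5 N or contact force between leaf_18_left and piece_b above 0.5 N or contact force between leaf_18_left and piece_c above 0.5 N) and (contact force between leaf_18_right and piece_a above 0.5 N or contact force between leaf_18_right and piece_b above 0.5 N or contact force between leaf_18_right and piece_c above 0.5 N)) or (horizontal distance between leaf_22_mouth and seat below 0.0025 m and (contact force between leaf_22_left and piece_a above 0.5 N or contact force between leaf_22_left and piece_b above 0.5 N or contact force between leaf_22_left and piece_c above 0.5 N) and (contact force between leaf_22_right and piece_a above 0.5 N or contact force between leaf_22_right and piece_b above 0.5 N or contact force between leaf_22_right and piece_c above 0.5 N)) or (horizontal distance between leaf_26_mouth and seat below 0.0025 m and (contact force between leaf_26_left and piece_a above 0.5 N or contact force between leaf_26_left and piece_b above 0.5 N or contact force between leaf_26_left and piece_c above 0.5 N) and (contact force between leaf_26_right and piece_a above 0.5 N or contact force between leaf_26_right and piece_b above 0.5 N or contact force between leaf_26_right and piece_c above 0.5 N)))), for 0.4 s.
At the end, for the whole second after the job is handed in: The fitting leaf lies flat (4 mm, 0.06 rad), at rest, its mouth's centre within 2.5 mm of the nose's centre, its x axis within 0.3 rad of the fixture's; the other two leaves lie flat, at rest, their mouths' centres over 80 mm from that nose's centre (((horizontal distance between leaf_18_mouth and seat below 0.0025 m and angle between the x axis of leaf_18 and the x axis of fixture, either way round below 0.3 rad and height (world z) of each of leaf_18, leaf_22, leaf_26 below 0.004 m and angle between each of leaf_18, leaf_22, leaf_26's own z axis and vertical below 0.06 rad and linear speed of each of leaf_18, leaf_22, leaf_26 below 0.01 m/s and horizontal distance between each of leaf_22_mouth, leaf_26_mouth and seat above 0.08 m) or (horizontal distance between leaf_22_mouth and seat below 0.0025 m and angle between the x axis of leaf_22 and the x axis of fixture, either way round below 0.3 rad and height (world z) of each of leaf_22, leaf_18, leaf_26 below 0.004 m and angle between each of leaf_22, leaf_18, leaf_26's own z axis and vertical below 0.06 rad and linear speed of each of leaf_22, leaf_18, leaf_26 below 0.01 m/s and horizontal distance between each of leaf_18_mouth, leaf_26_mouth and seat above 0.08 m) or (horizontal distance between leaf_26_mouth and seat below 0.0025 m and angle between the x axis of leaf_26 and the x axis of fixture, either way round below 0.3 rad and height (world z) of each of leaf_26, leaf_18, leaf_22 below 0.004 m and angle between each of leaf_26, leaf_18, leaf_22's own z axis and vertical below 0.06 rad and linear speed of each of leaf_26, leaf_18, leaf_22 below 0.01 m/s and horizontal distance between each of leaf_18_mouth, leaf_22_mouth and seat above 0.08 m))); the robot touches nothing.
It fails at once if a leaf is pressed on a piece with more than 22 N (contact force between any of leaf_18, leaf_22, leaf_26 and piece_a above 22 N or contact force between any of leaf_18, leaf_22, leaf_26 and piece_b above 22 N or contact force between any of leaf_18, leaf_22, leaf_26 and piece_c above 22 N).
It fails at once if a bystander is moved by more than 20 mm (distance of any of jar, bottle, beaker, tip_box, screwdriver, rule, tube_adapter from where it was at the start of the episode above 0.02 m).
It also fails if it takes over 72 s, if anything falls off the work surface, if the arm or the gripper's body presses on something with over 40 N, if the wrist force passes 120 N, or if a joint passes its speed limit or range.

## Working session

There is one attempt and no reset: what is moved stays moved. The work goes in short steps, Python scripts to look and compute and a shell command to move; the robot and the scene stay as the last step left them, time stands still between calls to the robot, and variables do not carry over. Pictures are saved under pics/ and viewed, and the job is handed in when it is done.

```bash
mkdir -p pics; python3 - <<'E'
from station import ctrl, imaging
import cv2, numpy as np
o=ctrl.get_obs(); print({k:np.round(v,3).tolist() for k,v in o.items()})
for n in("side","top"):
    d=imaging.get_image(n); cv2.imwrite(f"pics/{n}0.png",d["color"][:,:,::-1])
    print(n,d["intrinsics"],d["R"],d["t"])
    np.savez(f"pics/{n}0.npz",**d)
E
```

```text
{'t': 0.0, 'q': [1.101, 0.053, 1.614, 0.0, 1.476, -0.119], 'dq': [-0.0, -0.0, -0.001, 0.0, -0.001, -0.001], 'effort': [0.001, -39.368, -37.018, -0.0, 0.007, 0.0], 'tool_pos': [0.214, 0.586, 0.204], 'tool_rot': [-0.948, 1.357, 0.947], 'contact_force': [0.552, -0.656, 0.061], 'wrist_torque': [-0.011, 0.004, 0.044], 'opening': 0.085}
side [[407.97569594   0.         315.09837434]
 [  0.         407.97569594 200.27247011]
 [  0.           0.           1.        ]] [[ 0.99615574 -0.08482292 -0.02188171]
 [-0.06657533 -0.57072514 -0.81843787]
 [ 0.05693385  0.81674836 -0.57417824]] [-0.48122539  0.09970732  1.07464874]
top [[496.89955641   0.         323.33255882]
 [  0.         496.89955641 194.73924301]
 [  0.           0.           1.        ]] [[ 0.02943124 -0.99948208  0.01301462]
 [-0.9956436  -0.03046569 -0.08812297]
 [ 0.08847383 -0.01036435 -0.99602458]] [0.03030631 0.50792355 1.52716973]
```

View pics/side0.png

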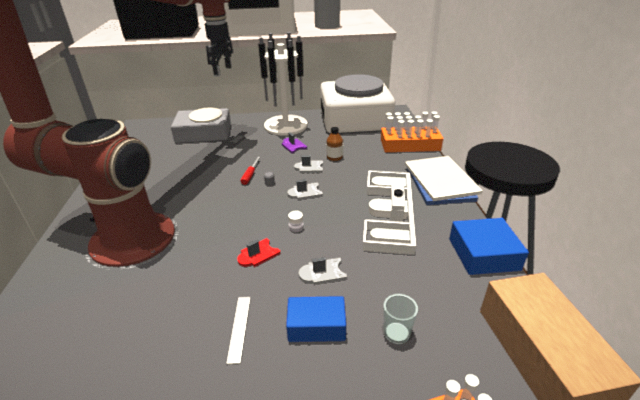

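View pics/top0.png

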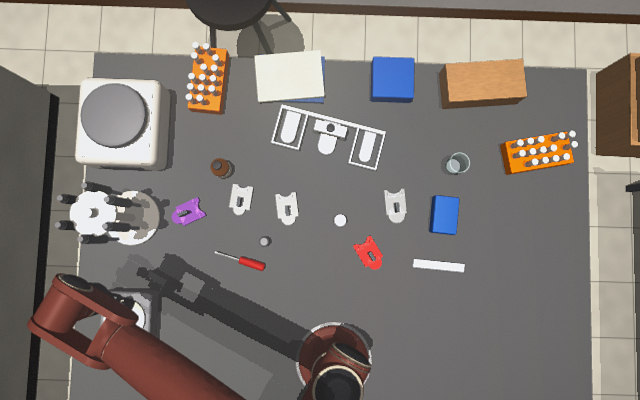

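```bash
python3 - <<'E'
import cv2, numpy as np
t=cv2.imread("pics/top0.png"); s=cv2.imread("pics/side0.png")
a=cv2.resize(t[95:175,262:394],None,fx=6,fy=6,interpolation=cv2.INTER_CUBIC)
b=cv2.resize(t[180:230,220:310],None,fx=6,fy=6,interpolation=cv2.INTER_CUBIC)
c=cv2.resize(t[180:230,370:420],None,fx=6,fy=6,interpolation=cv2.INTER_CUBIC)
cv2.imwrite("pics/za.png",a)
cv2.imwrite("pics/zb.png",np.hstack([b[:, :500],c[:, :300]]))
e=cv2.resize(s[165:255,355:425],None,fx=5,fy=5,interpolation=cv2.INTER_CUBIC)
f=cv2.resize(s[150:290,280:350],None,fx=4,fy=4,interpolation=cv2.INTER_CUBIC)
h=np.zeros((560,640,3),np.uint8);h[:450,:350]=e;h[:560,360:640]=f
cv2.imwrite("pics/zc.png",h)
E
```

```text
(no output)
```

View pics/za.png

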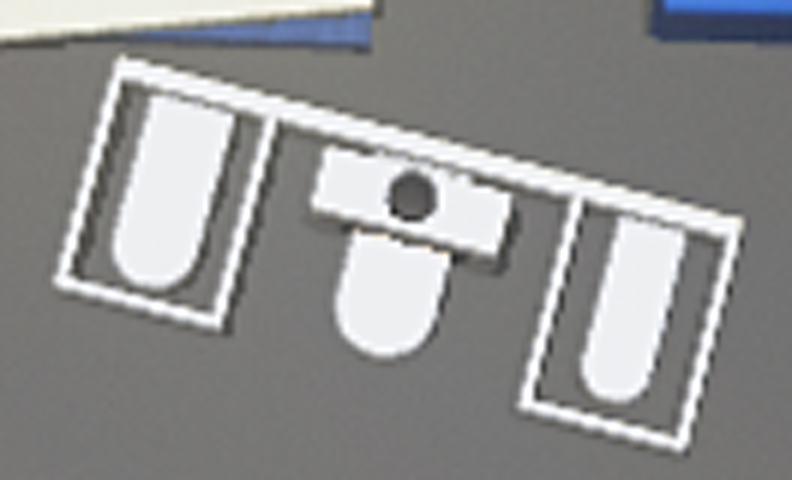

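View pics/zb.png

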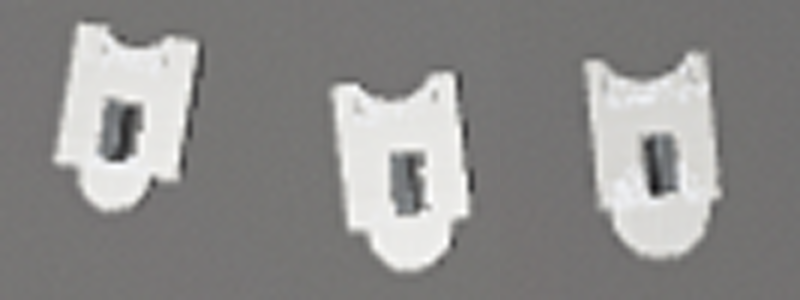

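View pics/zc.png

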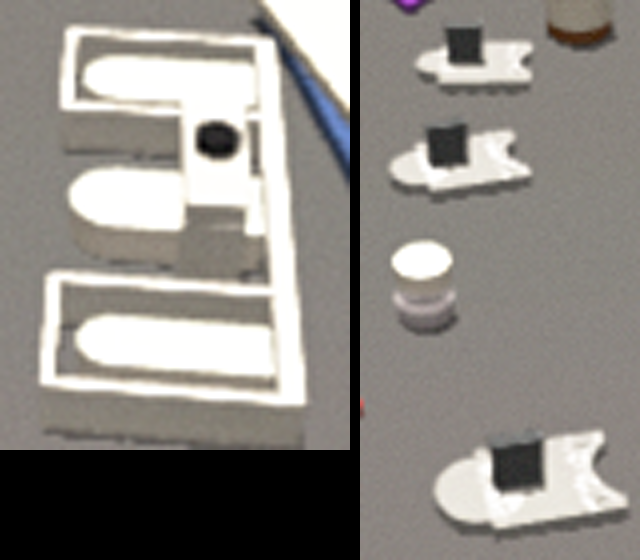

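```bash
cat > h.py <<'E'
import numpy as np, cv2
from scipy.optimize import minimize
def load(n): return dict(np.load(n))
def proj(d,X):
    c=X@d["R"].T+d["t"]; p=c@d["intrinsics"].T; return p[:,:2]/p[:,2:]
def unproj(d,uv,z):
    r=d["R"].T@np.linalg.inv(d["intrinsics"])@np.array([uv[0],uv[1],1.]); c=-d["R"].T@d["t"]
    return c+r*(z-c[2])/r[2]
def w(pose,P,z):
    x,y,a=pose; c,s=np.cos(a),np.sin(a)
    return np.c_[P[:,0]*c-P[:,1]*s+x,P[:,0]*s+P[:,1]*c+y,np.full(len(P),z)]
S=8
def cov(uv,x0,y0,W,H):
    im=np.zeros((H*S,W*S),np.uint8)
    q=np.round(((uv-[x0,y0]+.5)*S-.5)*16).astype(np.int32)
    cv2.fillPoly(im,[q],255,shift=4)
    return cv2.resize(im,(W,H),interpolation=cv2.INTER_AREA)/255.
def arc(cx,r,a0,a1,n=40):
    t=np.linspace(a0,a1,n); return np.c_[cx+r*np.cos(t),r*np.sin(t)]
def leaf(R,front=.058,back=-.02):
    m=.045+R
    tail=R
    th=np.deg2rad(60); ty=R*np.sin(th)
    tc=-(.022+R)+R
    fr=m-R*np.cos(th) if front is None else front
    pts=[arc(m,R,np.pi+th,np.pi-th), [[fr,ty],[fr,.032],[back,.032]]]
    al=np.arcsin(1); pts+=[[[back,R]]] if back>tc else []
    pts+=[arc(tc,R,np.pi/2,1.5*np.pi)]
    pts+=[[[back,-R],[back,-.032],[fr,-.032],[fr,-ty]]]
    return np.vstack(pts)
E
python3 - <<'E'
from h import *
d=load("pics/top0.npz"); g=d["color"].astype(float).mean(2)
def tongue(R,L): return np.vstack([arc(0,R,np.pi/2,1.5*np.pi),[[L,-R],[L,R]]])
# noses
x0,y0,W,H=255,90,150,100
img=g[y0:y0+H,x0:x0+W]
nrm=np.clip((img-115)/(235-115),-.3,1)
for Rl,Rc,Rr in [(.022,.026,.018),(.026,.022,.018),(.018,.026,.022),(.018,.022,.026),(.022,.018,.026),(.026,.018,.022)]:
    def cost(p,full=False):
        e=0;n=0
        for R,y in((Rl,.125),(Rc,0),(Rr,-.125)):
            T=tongue(R,.06)+[0,y]
            c=cov(proj(d,w(p,T,.024)),x0,y0,W,H)
            b=cov(proj(d,w(p,tongue(R+.007,.012)+[0,y],.024)),x0,y0,W,H)>.99
            e+=((c-nrm)[b]**2).sum(); n+=b.sum()
        return e/n
    c=unproj(d,(326,151),.024)
    best=None
    for a in(-.1,-.2,-.3,-.4,.1,.2,.3):
        for dx in (-.008,0,.008):
            r=minimize(cost,[c[0]+dx,c[1],a],method="Nelder-Mead",options=dict(initial_simplex=np.array([c[0]+dx,c[1],a])+np.array([[0,0,0],[.01,0,0],[0,.01,0],[0,0,.1]]),xatol=1e-5,fatol=1e-6))
            if best is None or r.fun<best.fun: best=r
    print(Rl,Rc,Rr,best.x.round(4),round(best.fun,5))
# leaves
for nm,(u,v) in dict(L1=(241,199),L2=(287,208),L3=(396,206)).items():
    x0,y0,W,H=u-30,v-30,60,60
    nrm=np.clip((g[y0:y0+H,x0:x0+W]-115)/(235-115),-.3,1)
    c=unproj(d,(u,v),.01)
    for R in(.018,.022,.026):
        best=None
        def cost(p):
            P=leaf(R,p[3],p[4]); cc=cov(proj(d,w(p[:3],P,.01)),x0,y0,W,H)
            # mask tab
            box=np.array([[-.022,-.014],[.022,-.014],[.022,.014],[-.022,.014]])
            tb=cov(proj(d,w(p[:3],box,.03)),x0,y0,W,H)>0
            return ((cc-nrm)[~tb]**2).mean()
        for a in(-.3,-.1,.1,.3):
            s0=np.array([c[0],c[1],a,.055,-.02])
            sx=np.vstack([s0]+[s0+np.eye(5)[i]*[.008,.008,.1,.006,.006][i] for i in range(5)])
            r=minimize(cost,s0,method="Nelder-Mead",options=dict(initial_simplex=sx,xatol=1e-5,fatol=1e-6,maxiter=400))
            if best is None or r.fun<best.fun: best=r
        print(nm,R,best.x.round(4),round(best.fun,5))
E
```

```text
0.022 0.026 0.018 [ 0.6618  0.0426 -0.2296] 0.00504
0.026 0.022 0.018 [ 0.6628  0.0431 -0.2515] 0.09406
0.018 0.026 0.022 [ 0.6618  0.0425 -0.1868] 0.04397
0.018 0.022 0.026 [ 0.6641  0.0455 -0.1796] 0.14362
0.022 0.018 0.026 [ 0.6661  0.042  -0.1935] 0.1391
0.026 0.018 0.022 [ 0.6663  0.043  -0.2256] 0.121
L1 0.018 [ 0.4773  0.3067 -0.1191  0.0538 -0.0195] 0.00567
L1 0.022 [ 0.4802  0.3063 -0.1211  0.0507 -0.0229] 0.00945
L1 0.026 [ 0.4821  0.3058 -0.1166  0.0493 -0.0244] 0.01713
L2 0.018 [ 0.4518  0.157   0.1536  0.0591 -0.0177] 0.0051
L2 0.022 [ 0.4548  0.1577  0.1495  0.0562 -0.0201] 0.00184
L2 0.026 [ 0.458   0.1582  0.1517  0.0523 -0.0235] 0.00623
L3 0.018 [ 0.4684 -0.183   0.1046  0.0628 -0.0151] 0.01181
L3 0.022 [ 0.4721 -0.1824  0.102   0.0597 -0.0157] 0.00647
L3 0.026 [ 0.4757 -0.1823  0.113   0.0562 -0.0192] 0.00441
```

```bash
cat >> h.py <<'E'
from scipy.spatial.transform import Rotation as Ro
def to(pos,yaw=None,axis='z'):
    """tool shift & turn for TCP to pos with jaw axis (tool z) along leaf y at yaw"""
    from station import ctrl
    o=ctrl.get_obs(); R=Ro.from_rotvec(o["tool_rot"]).as_matrix()
    sh=R.T@(np.array(pos)-o["tool_pos"])
    print("tool x",R[:,0].round(4),"z",R[:,2].round(4),"pos",o["tool_pos"].round(4),"t",round(float(o["t"]),2),"q",np.round(o["q"],2), "F",o["contact_force"].round(2),"open",round(float(o["opening"]),4))
    turn=0
    if yaw is not None:
        c=[]
        for s in(1,-1):
            z=s*np.array([-np.sin(yaw),np.cos(yaw),0]); zl=R.T@z
            c.append(np.arctan2(-zl[1],zl[2]))
        turn=c; 
    print("shift",sh.round(4),"turn",np.round(turn,4))
E
python3 - <<'E'
from h import *
to([.4757,-.1823,.12],.11)
to([.4757,-.1823,.2],.11)
ds=load("pics/side0.npz"); im=ds["color"][:,:,::-1].copy()
im=cv2.resize(im,None,fx=4,fy=4,interpolation=cv2.INTER_CUBIC)
def dr(P):
    cv2.polylines(im,[np.round((proj(ds,P)+.5)*4-.5).astype(np.int32)],True,(0,0,255),1)
dr(w((.4757,-.1823,.113),leaf(.026,.0562,-.0192),.01))
dr(w((.4548,.1577,.15),leaf(.022,.0562,-.0201),.01))
for R,y in((.022,.125),(.026,0),(.018,-.125)): dr(w((.6618,.0426,-.2296),np.vstack([arc(0,R,np.pi/2,1.5*np.pi),[[.05,-R],[.05,R]]])+[0,y],.024))
cv2.imwrite("pics/ov.png",np.hstack([im[680:1010,1420:1680],im[680:1010,1130:1350],im[1010:1160,1180:1400][:150].repeat(1,0) if 0 else cv2.copyMakeBorder(im[1010:1160,1180:1400],0,180,0,0,cv2.BORDER_CONSTANT)]))
E
```

```text
tool x [-9.0e-04 -1.7e-03 -1.0e+00] z [ 0.3437  0.9391 -0.0019] pos [0.2145 0.5864 0.2039] t 0.1 q [ 1.1   0.05  1.61  0.    1.48 -0.12] F [-0.35  0.47  0.46] open 0.0851
shift [ 0.085  -0.5095 -0.6319] turn [-0.4608  2.6808]
tool x [-9.0e-04 -1.7e-03 -1.0e+00] z [ 0.3437  0.9391 -0.0019] pos [0.2145 0.5864 0.2039] t 0.1 q [ 1.1   0.05  1.61  0.    1.48 -0.12] F [-0.35  0.47  0.46] open 0.0851
shift [ 0.005  -0.5095 -0.6321] turn [-0.4608  2.6808]
```

View pics/ov.png

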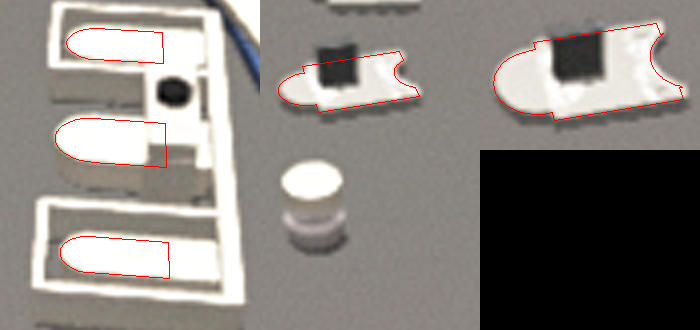

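```bash
python3 -m jog '[[[0,-0.22,-0.2,-0.15,-1],[0,-0.22,-0.2,-0.3,-1],[0,-0.3,-0.3,-0.46,-1],[0,-0.4,-0.45,-0.46,-1],[0.005,-0.5095,-0.632,-0.461,-1],[0.005,-0.5095,-0.632,-0.461,-1],[0.005,-0.5095,-0.632,-0.461,-1],[0.005,-0.5095,-0.632,-0.461,-1],[0.005,-0.5095,-0.632,-0.461,-1],[0.005,-0.5095,-0.632,-0.461,-1],[0.005,-0.5095,-0.632,-0.461,-1],[0.005,-0.5095,-0.632,-0.461,-1]]]' 30; python3 -c "
from h import *
to([.4757,-.1823,.06],.11)"
```

```text
t: 1.3
tool_pos: [0.4127, 0.024, 0.2015]
tool_rot: [-1.291, 1.157, 1.289]
contact_force: [0.2, 1.0, 1.0]
opening: 0.0853
tool x [-3.0e-04 -1.6e-03 -1.0e+00] z [-0.1099  0.9939 -0.0015] pos [0.4127 0.024  0.2015] t 1.3 q [-0.12 -0.49  2.08 -0.    1.55 -1.8 ] F [0.23 0.99 0.99] open 0.0853
shift [ 0.1418 -0.04   -0.2118] turn [ 1.0000e-04 -3.1415e+00]
```

```bash
python3 -m jog '[[[0,-0.04,-0.212,0,-1],[0,-0.04,-0.212,0,-1],[0,-0.04,-0.212,0,-1],[0,-0.04,-0.212,0,-1],[0,-0.04,-0.212,0,-1],[0.05,-0.04,-0.212,0,-1],[0.1,-0.04,-0.212,0,-1],[0.13,-0.04,-0.212,0,-1],[0.13,-0.04,-0.212,0,-1],[0.13,-0.04,-0.212,0,-1]]]'; python3 - <<'E'
from h import *
from station import imaging
to([.4757,-.1823,.016],.113)
for n in("side","top"):
    d=imaging.get_image(n); np.savez(f"pics/{n}1.npz",**d); cv2.imwrite(f"pics/{n}1.png",d["color"][:,:,::-1])
a=cv2.imread("pics/side1.png")[200:300,270:370]; b=cv2.imread("pics/top1.png")[160:260,350:450]
cv2.imwrite("pics/g1.png",cv2.resize(np.hstack([a,b]),None,fx=4,fy=4,interpolation=cv2.INTER_CUBIC))
E
```

```text
t: 2.3
tool_pos: [0.4756, -0.182, 0.072]
tool_rot: [-1.29, 1.156, 1.29]
contact_force: [0.6, -0.7, 0.2]
opening: 0.0855
tool x [-9.e-04 -1.e-03 -1.e+00] z [-1.104e-01  9.939e-01 -9.000e-04] pos [ 0.4756 -0.182   0.072 ] t 2.3 q [-0.51 -0.1   2.   -0.    1.25 -2.19] F [ 0.62 -0.67  0.23] open 0.0855
shift [ 0.056  -0.0001 -0.0003] turn [-2.4000e-03  3.1392e+00]
```

View pics/g1.png

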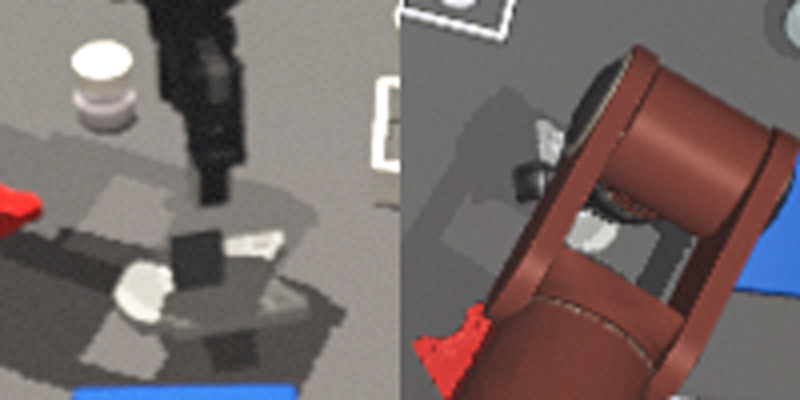

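```bash
python3 -m jog '[[[0.03,0,0,0,-1],[0.055,0,0,0,-1],[0.055,0,0,0,-1],[0.055,0,0,0,0.2],[0.055,0,0,0,0.6],[0.055,0,0,0,1],[0.055,0,0,0,1],[0.055,0,0,0,1],[0.055,0,0,0,1],[0.055,0,0,0,1]]]' 40; python3 -m jog '[[[0,0,0,0,1],[0,0,0,0,1]]]'; python3 -c "
from h import *
to([.4757,-.1823,.016],.113)"
```

```text
t: 3.4
tool_pos: [0.4778, -0.1833, 0.0199]
tool_rot: [-1.295, 1.155, 1.286]
contact_force: [-0.1, 0.3, 2.6]
opening: -0.0002
t: 3.6
tool_pos: [0.4778, -0.1833, 0.0199]
tool_rot: [-1.295, 1.155, 1.286]
contact_force: [0.0, 0.7, 0.6]
opening: 0.0004
tool x [ 0.0038 -0.0035 -1.    ] z [-0.1103  0.9939 -0.0039] pos [ 0.4778 -0.1833  0.0199] t 3.6 q [-0.51 -0.03  2.02 -0.    1.14 -2.19] F [0.   0.67 0.56] open 0.0004
shift [0.0039 0.002  0.0012] turn [-2.4000e-03  3.1391e+00]
```

```bash
python3 - <<'E'
from h import *
from station import imaging
for n in("side","top"):
    d=imaging.get_image(n); np.savez(f"pics/{n}2.npz",**d); cv2.imwrite(f"pics/{n}2.png",d["color"][:,:,::-1])
a=cv2.imread("pics/side2.png")[200:300,270:370]; b=cv2.imread("pics/top2.png")[160:260,350:450]
cv2.imwrite("pics/g2.png",cv2.resize(np.hstack([a,b]),None,fx=4,fy=4,interpolation=cv2.INTER_CUBIC))
E
```

```text
(no output)
```

View pics/g2.png

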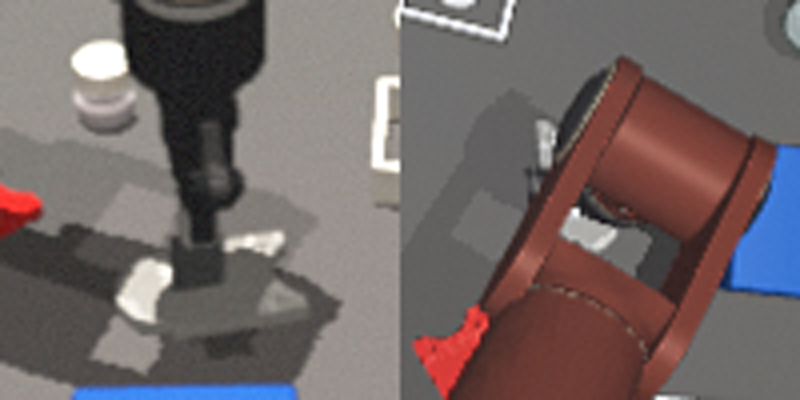

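```bash
python3 -m jog '[[[-0.01,0,0,0,1],[-0.025,0,0,0,1],[-0.04,0,0,0,1],[-0.04,0,0,0,1],[-0.04,0,0,0,1]]]'; python3 - <<'E'
from h import *
from station import imaging
to([.4757,-.1823,.016],.113)
for n in("side","top"):
    d=imaging.get_image(n); np.savez(f"pics/{n}3.npz",**d); cv2.imwrite(f"pics/{n}3.png",d["color"][:,:,::-1])
a=cv2.imread("pics/side3.png")[200:300,270:370]; b=cv2.imread("pics/top3.png")[160:260,350:450]
cv2.imwrite("pics/g3.png",cv2.resize(np.hstack([a,b]),None,fx=4,fy=4,interpolation=cv2.INTER_CUBIC))
E
```

```text
t: 4.2
tool_pos: [0.4784, -0.1835, 0.0611]
tool_rot: [-1.297, 1.154, 1.284]
contact_force: [-0.4, 0.7, 0.1]
opening: -0.0
tool x [ 0.0059 -0.0047 -1.    ] z [-0.1103  0.9939 -0.0053] pos [ 0.4784 -0.1835  0.0611] t 4.2 q [-0.51 -0.09  2.   -0.    1.22 -2.19] F [-0.4   0.66  0.06] open -0.0
shift [0.0451 0.0028 0.0018] turn [-2.5000e-03  3.1391e+00]
```

View pics/g3.png

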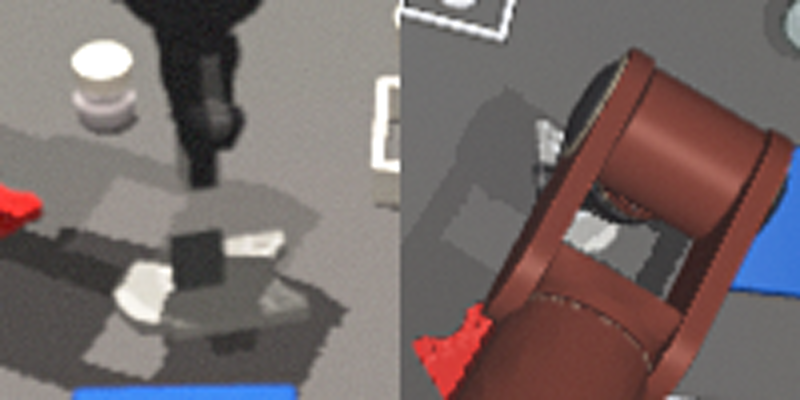

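```bash
python3 - <<'E'
from h import *
d=load("pics/side3.npz")
for p in ([.4784,-.1835,.0611],[.4784,-.1835,.085],[.4757,-.1823,.046],[.4757,-.1823,.010]):
    q=proj(d,np.array([p]))[0]; print(p,q.round(1),((q-[270,200])*4).round())
b=load("pics/top3.npz"); print(proj(b,np.array([[.4784,-.1835,.0611]])))
a=d["color"][:,:,::-1][170:270,300:350]
cv2.imwrite("pics/g3b.png",cv2.resize(a,None,fx=6,fy=6,interpolation=cv2.INTER_CUBIC))
E
```

```text
[0.4784, -0.1835, 0.0611] [319.4 254.8] [197. 219.]
[0.4784, -0.1835, 0.085] [319.2 246.8] [197. 187.]
[0.4757, -0.1823, 0.046] [318.2 259.5] [193. 238.]
[0.4757, -0.1823, 0.01] [318.5 270.9] [194. 283.]
[[398.52714915 205.20454211]]
```

View pics/g3b.png

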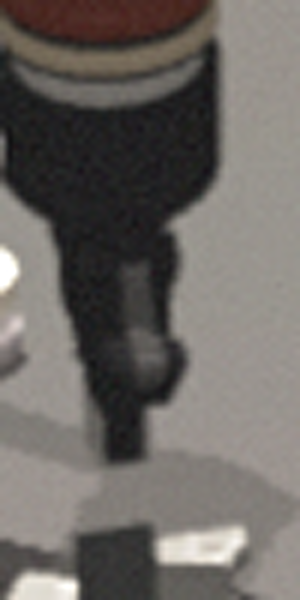

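```bash
python3 - <<'E'
from h import *
out=[]
for n,p,f in (("side0",[.2145,.5864,.2039],8),("top0",[.2145,.5864,.2039],5),("side1",[.4756,-.182,.072],6),("top1",[.4756,-.182,.072],6)):
    d=load(f"pics/{n}.npz"); q=proj(d,np.array([p]))[0]; print(n,q.round(1))
    im=d["color"][:,:,::-1]; u,v=np.round(q).astype(int); 
    c=cv2.getRectSubPix(np.ascontiguousarray(im),(50,70),(float(u),float(v)))
    c=cv2.resize(c,None,fx=4,fy=4,interpolation=cv2.INTER_CUBIC); cv2.drawMarker(c,(100,140),(0,255,0),0,10); out.append(c)
cv2.imwrite("pics/tc.png",np.hstack(out))
E
```

```text
side0 [224.5  83.1]
top0 [120.1 290.8]
side1 [318.  250.8]
top1 [398.6 205.9]
```

View pics/tc.png

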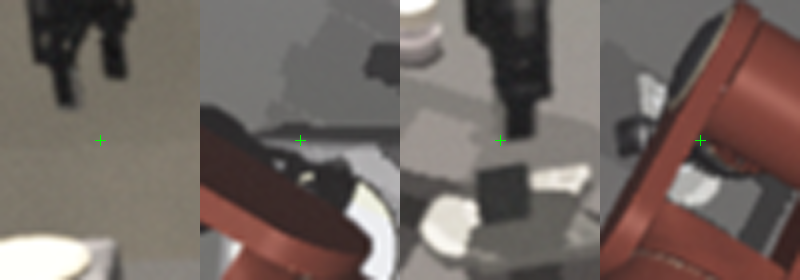

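```bash
python3 -m jog '[[[0,0.002,0.002,0,-1],[0,0.002,0.002,0,-1],[0,0.002,0.002,0,-1],[0.01,0.002,0.002,0,-1],[0.03,0.002,0.002,0,-1],[0.05,0.002,0.002,0,-1],[0.06,0.002,0.002,0,-1],[0.068,0.002,0.002,0,-1],[0.068,0.002,0.002,0,-1]]]'; python3 - <<'E'
from h import *
from station import imaging
to([.4757,-.1823,-.009],.113)
d=imaging.get_image("side"); np.savez("pics/side4.npz",**d)
cv2.imwrite("pics/g4.png",cv2.resize(d["color"][200:300,270:370,::-1],None,fx=5,fy=5,interpolation=cv2.INTER_CUBIC))
E
```

```text
t: 5.2
tool_pos: [0.4746, -0.181, -0.0097]
tool_rot: [-1.292, 1.156, 1.288]
contact_force: [-0.7, 0.1, 0.1]
opening: 0.0855
tool x [ 0.0013 -0.0021 -1.    ] z [-0.1102  0.9939 -0.0022] pos [ 0.4746 -0.181  -0.0097] t 5.2 q [-0.51  0.02  2.04 -0.    1.08 -2.19] F [-0.7   0.07  0.15] open 0.0855
shift [-0.0007 -0.001  -0.0014] turn [-2.600e-03  3.139e+00]
```

View pics/g4.png

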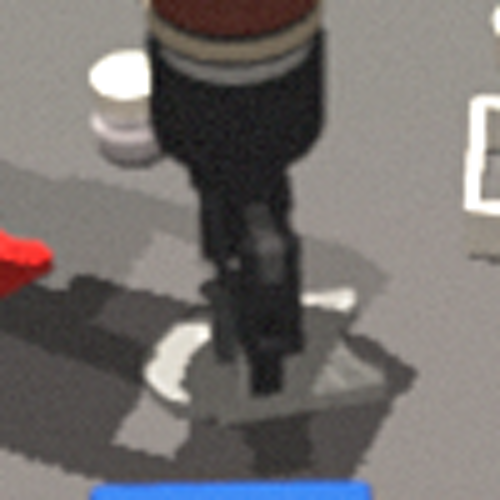

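```bash
python3 -m jog '[[[0,-0.001,-0.001,0,0],[0,-0.001,-0.001,0,0.5],[0,-0.001,-0.001,0,1],[0,-0.001,-0.001,0,1],[0,-0.001,-0.001,0,1],[0,-0.001,-0.001,0,1],[0,-0.001,-0.001,0,1]]]' 50; python3 - <<'E'
from h import *
from station import imaging
to([.4757,-.1823,-.009],.113)
d=imaging.get_image("side"); np.savez("pics/side5.npz",**d)
cv2.imwrite("pics/g5.png",cv2.resize(d["color"][200:300,270:370,::-1],None,fx=5,fy=5,interpolation=cv2.INTER_CUBIC))
E
```

```text
t: 5.95
tool_pos: [0.4767, -0.1824, -0.0083]
tool_rot: [-1.294, 1.155, 1.286]
contact_force: [-0.4, 0.1, 2.1]
opening: 0.0094
tool x [ 0.0034 -0.0033 -1.    ] z [-0.1102  0.9939 -0.0036] pos [ 0.4767 -0.1824 -0.0083] t 5.95 q [-0.51  0.02  2.03 -0.    1.09 -2.19] F [-0.41  0.07  2.14] open 0.0094
shift [0.0007 0.001  0.0003] turn [-2.600e-03  3.139e+00]
```

View pics/g5.png

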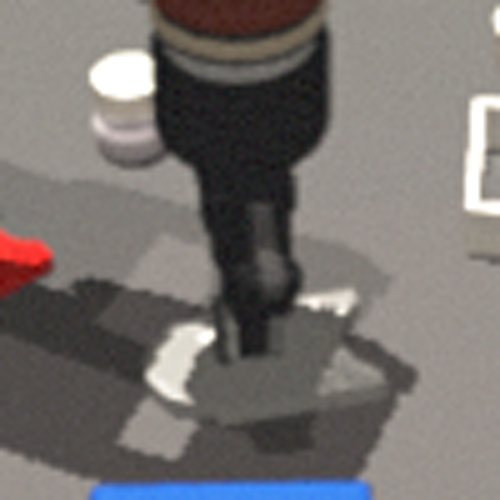

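```bash
python3 -m jog '[[[-0.01,0,0,0,1],[-0.03,0,0,0,1],[-0.05,0,0,0,1],[-0.07,0,0,0,1],[-0.07,0,0,0,1],[-0.07,0,0,0,1]]]'; python3 - <<'E'
from h import *
to([.5537,.0679,.06],-.2296)
E
```

```text
t: 6.6
tool_pos: [0.4763, -0.1821, 0.0616]
tool_rot: [-1.294, 1.155, 1.286]
contact_force: [0.6, -0.1, -2.0]
opening: 0.0089
tool x [ 0.0036 -0.0034 -1.    ] z [-0.1102  0.9939 -0.0037] pos [ 0.4763 -0.1821  0.0616] t 6.6 q [-0.51 -0.09  2.01 -0.    1.22 -2.19] F [ 0.62 -0.09 -1.96] open 0.0089
shift [ 0.001  -0.1045  0.24  ] turn [ 0.3401 -2.8015]
```

```bash
python3 -m jog '[[[0,-0.01,0.02,0.03,1],[0,-0.03,0.05,0.1,1],[0,-0.05,0.09,0.17,1],[0,-0.07,0.13,0.24,1],[0,-0.085,0.17,0.3,1],[0,-0.095,0.21,0.33,1],[0,-0.1045,0.235,0.34,1],[0,-0.1045,0.24,0.34,1],[0,-0.1045,0.24,0.34,1],[0,-0.1045,0.24,0.34,1]]]'; python3 - <<'E'
from h import *
from station import imaging
to([.5537,.0679,-.008],-.2296)
for n in("side","top"):
    d=imaging.get_image(n); np.savez(f"pics/{n}6.npz",**d); cv2.imwrite(f"pics/{n}6.png",d["color"][:,:,::-1])
a=cv2.imread("pics/side6.png")[130:255,310:435]; b=cv2.imread("pics/top6.png")[95:220,260:385]
cv2.imwrite("pics/g6.png",cv2.resize(np.hstack([a,b]),None,fx=3.2,fy=3.2,interpolation=cv2.INTER_CUBIC))
E
```

```text
t: 7.6
tool_pos: [0.5528, 0.0672, 0.0598]
tool_rot: [-1.042, 1.311, 1.035]
contact_force: [-0.4, -0.0, -1.2]
opening: 0.0091
tool x [ 0.0014 -0.0038 -1.    ] z [ 0.228   0.9737 -0.0034] pos [0.5528 0.0672 0.0598] t 7.6 q [-0.01  0.03  1.89 -0.    1.22 -1.35] F [-0.43 -0.01 -1.16] open 0.0091
shift [ 0.0678 -0.0006  0.0012] turn [-4.0000e-04  3.1412e+00]
```

View pics/g6.png

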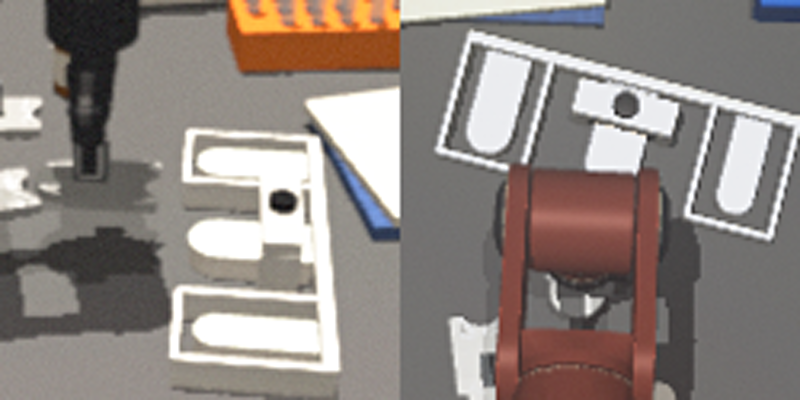

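```bash
python3 -m jog '[[[0.02,0,0.001,0,1],[0.04,0,0.001,0,1],[0.055,0,0.001,0,1],[0.06,0,0.001,0,1],[0.06,0,0.001,0,1],[0.06,0,0.001,0,1]]]'; python3 - <<'E'
from h import *
from station import imaging
to([.5537,.0679,-.008],-.2296)
d=imaging.get_image("side"); np.savez("pics/side7.npz",**d)
im=cv2.resize(d["color"][:,:,::-1],None,fx=6,fy=6,interpolation=cv2.INTER_CUBIC)
def dr(P,c): cv2.polylines(im,[np.round((proj(d,P)+.5)*6-.5).astype(np.int32)],True,c,1)
dr(w((.5537,.0679,-.2296),leaf(.026,.0562,-.0192),.015),(0,0,255))
cv2.imwrite("pics/g7.png",im[960:1400,1880:2580])
E
```

```text
t: 8.3
tool_pos: [0.5543, 0.0673, 0.0012]
tool_rot: [-1.041, 1.309, 1.033]
contact_force: [0.5, -0.1, -2.0]
opening: 0.0091
tool x [ 0.0038 -0.0037 -1.    ] z [ 0.2293  0.9733 -0.0027] pos [0.5543 0.0673 0.0012] t 8.3 q [-0.01  0.11  1.92 -0.    1.11 -1.35] F [ 0.46 -0.11 -2.01] open 0.0091
shift [0.0092 0.0008 0.0004] turn [-1.8000e-03  3.1398e+00]
```

View pics/g7.png

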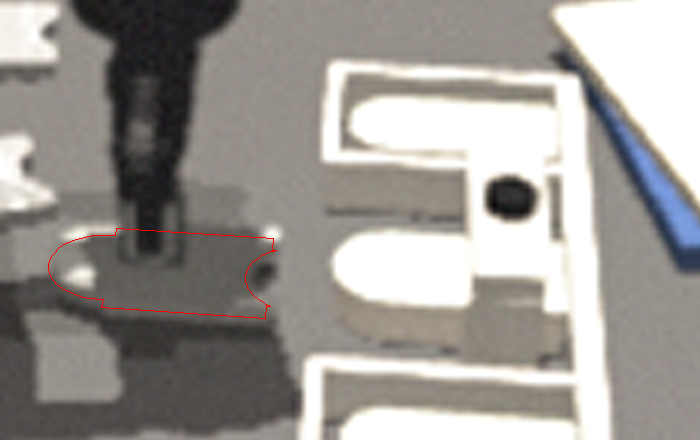

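```bash
python3 -m jog '[[[0.004,0,0,0,1],[0.007,0,0,0,1],[0.007,0,0,0,1],[0.007,0,0,0,1]]]'; python3 -m jog '[[[0.0015,0,0,0,1],[0.0015,0,0,0,1],[0.0015,0,0,0,1]]]';python3 -m jog '[[[0.0015,0,0,0,1],[0.0015,0,0,0,1],[0.0015,0,0,0,1]]]'
```

```text
t: 8.75
tool_pos: [0.5546, 0.0674, -0.0055]
tool_rot: [-1.042, 1.309, 1.032]
contact_force: [-0.1, -0.5, -1.9]
opening: 0.0089
t: 9.05
tool_pos: [0.5545, 0.0675, -0.007]
tool_rot: [-1.042, 1.309, 1.033]
contact_force: [-0.1, -0.6, -2.4]
opening: 0.0093
t: 9.35
tool_pos: [0.5549, 0.0674, -0.0083]
tool_rot: [-1.042, 1.308, 1.032]
contact_force: [0.0, -1.1, 0.5]
opening: 0.0089
```

```bash
cat > st.py <<'E'
from h import *
from station import ctrl
o=ctrl.get_obs(); R=Ro.from_rotvec(o["tool_rot"]).as_matrix()
a=-.2296; ex=np.array([np.cos(a),np.sin(a),0]); ey=np.array([-np.sin(a),np.cos(a),0])
d=o["tool_pos"]-np.array([.5937,.0586,0]); F=o["contact_force"]; T=o["wrist_torque"]
z=R[:,2]; yaw=np.arctan2(-z[0],z[1])
print("t %.2f along %.2f lat %.2f z %.2f mm yaw-err %.4f | Fx %.2f Fy %.2f Fz %.2f Tz %.3f"%(o["t"],d@ex*1e3,d@ey*1e3,d[2]*1e3,yaw-a,F@ex,F@ey,F[2],T[2]), "op %.4f"%o["opening"])
E
python3 -m jog '[[[-0.001,-0.002,0,0,1],[-0.0015,-0.01,0,0,1],[-0.0015,-0.02,0,0,1],[-0.0015,-0.028,0,0,1],[-0.0015,-0.03,0,0,1],[-0.0015,-0.03,0,0,1],[-0.0015,-0.03,0,0,1]]]'; python3 st.py; python3 - <<'E'
from h import *
from station import imaging
for n in("side","top"):
    d=imaging.get_image(n); np.savez(f"pics/{n}8.npz",**d); cv2.imwrite(f"pics/{n}8.png",d["color"][:,:,::-1])
a=cv2.imread("pics/side8.png")[160:240,320:420]; b=cv2.imread("pics/top8.png")[115:195,275:375]
cv2.imwrite("pics/g8.png",cv2.resize(np.hstack([a,b]),None,fx=4,fy=4,interpolation=cv2.INTER_CUBIC))
E
```

```text
t: 10.05
tool_pos: [0.5838, 0.0605, -0.0069]
tool_rot: [-1.042, 1.309, 1.033]
contact_force: [0.8, 0.7, -2.7]
opening: 0.0089
t 10.05 along -10.11 lat -0.37 z -6.88 mm yaw-err -0.0016 | Fx 0.58 Fy 0.84 Fz -2.74 Tz 0.017 op 0.0089
```

View pics/g8.png

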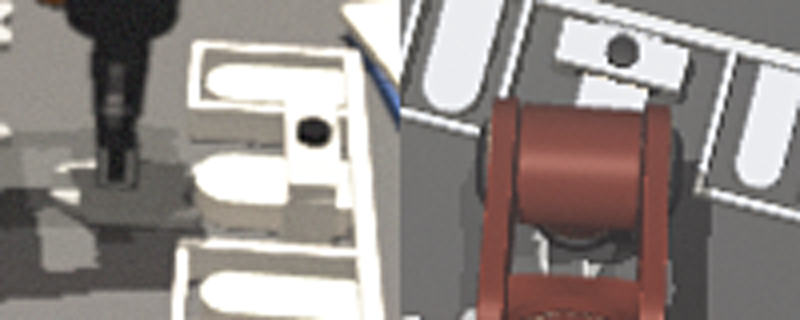

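```bash
python3 -m jog '[[[0,-0.002,0,0,1],[0,-0.004,0,0,1],[0,-0.004,0,0,1],[0,-0.004,0,0,1]]]' >/dev/null; python3 st.py;  python3 -m jog '[[[0,-0.001,0,0,1],[0,-0.002,0,0,1],[0,-0.002,0,0,1]]]'>/dev/null; python3 st.py;
```

```text
t 10.55 along -6.18 lat -0.36 z -6.77 mm yaw-err -0.0015 | Fx -0.23 Fy 0.78 Fz -2.38 Tz -0.042 op 0.0091
t 10.85 along -4.04 lat -0.29 z -6.70 mm yaw-err -0.0015 | Fx -0.18 Fy 0.49 Fz -2.56 Tz -0.007 op 0.0091
```

```bash
python3 -m jog '[[[0,-0.001,0,0,1],[0,-0.001,0,0,1]]]'>/dev/null; python3 st.py; python3 -m jog '[[[0,-0.001,0,0,1],[0,-0.001,0,0,1]]]'>/dev/null; python3 st.py
```

```text
t 11.05 along -2.84 lat -0.31 z -6.61 mm yaw-err -0.0015 | Fx 0.37 Fy 0.68 Fz -1.85 Tz 0.086 op 0.0088
t 11.25 along -1.68 lat -0.33 z -6.56 mm yaw-err -0.0015 | Fx 0.42 Fy 0.00 Fz -2.38 Tz 0.031 op 0.0093
```

```bash
python3 -m jog '[[[0,-0.0007,0,0,1],[0,-0.0007,0,0,1]]]'>/dev/null; python3 st.py; python3 -m jog '[[[0,-0.0007,0,0,1],[0,-0.0007,0,0,1]]]'>/dev/null; python3 st.py
```

```text
t 11.45 along -0.86 lat -0.33 z -6.53 mm yaw-err -0.0015 | Fx 0.87 Fy 0.97 Fz -2.29 Tz 0.042 op 0.0094
t 11.65 along -0.11 lat -0.32 z -6.53 mm yaw-err -0.0015 | Fx 0.14 Fy -0.09 Fz -1.53 Tz -0.010 op 0.0089
```

```bash
python3 -m jog '[[[0,-0.0007,0,0,1],[0,-0.0007,0,0,1]]]'>/dev/null; python3 st.py
```

```text
t 11.85 along 0.24 lat -0.19 z -6.68 mm yaw-err -0.0015 | Fx -1.45 Fy 0.48 Fz -2.07 Tz 0.066 op 0.0090
```

```bash
python3 -m jog '[[[0,-0.0007,0,0,1],[0,-0.0007,0,0,1]]]'>/dev/null; python3 st.py
```

```text
t 12.05 along 0.46 lat -0.07 z -6.84 mm yaw-err -0.0014 | Fx -2.80 Fy 0.86 Fz -0.89 Tz 0.095 op 0.0092
```

```bash
python3 -m jog '[[[0,-0.0007,0.0003,0,1],[0,-0.0007,0.0003,0,1]]]'>/dev/null; python3 st.py; python3 -m jog '[[[0,-0.0007,0.0003,0,1],[0,-0.0007,0.0003,0,1]]]'>/dev/null; python3 st.py
```

```text
t 12.25 along 0.44 lat 0.13 z -7.03 mm yaw-err -0.0014 | Fx -4.56 Fy -0.55 Fz 0.31 Tz -0.028 op 0.0090
t 12.45 along 0.44 lat 0.17 z -7.23 mm yaw-err -0.0015 | Fx -5.16 Fy -0.69 Fz 1.51 Tz -0.003 op 0.0093
```

```bash
python3 -m jog '[[[-0.0003,-0.0009,-0.0002,0,1],[-0.0003,-0.0009,-0.0002,0,1],[-0.0003,-0.0009,-0.0002,0,1],[-0.0003,-0.0009,-0.0002,0,1],[-0.0003,-0.0009,-0.0001,0,1],[-0.0003,-0.0009,-0.0001,0,1],[-0.0003,-0.0009,-0.0001,0,1],[-0.0003,-0.0009,-0.0001,0,1],[-0.0003,-0.0009,0,0,1],[-0.0003,-0.0009,0,0,1],[-0.0003,-0.0009,0,0,1],[-0.0003,-0.0009,0,0,1]]]'>/dev/null; python3 st.py
```

```text
t 13.65 along 0.40 lat 0.09 z -7.20 mm yaw-err -0.0016 | Fx -4.56 Fy -0.93 Fz 0.25 Tz -0.027 op 0.0091
```

```bash
python3 -m jog '[[[-0.0002,-0.001,-0.0006,0,1],[-0.0002,-0.001,-0.0006,0,1],[-0.0002,-0.001,-0.0006,0,1]]]'>/dev/null; python3 st.py;python3 -m jog '[[[-0.0001,-0.001,-0.0006,0,1],[-0.0001,-0.001,-0.0006,0,1],[-0.0001,-0.001,-0.0006,0,1]]]'>/dev/null; python3 st.py; python3 -m jog '[[[0,-0.001,0.0006,0,1],[0,-0.001,0.0006,0,1],[0,-0.001,0.0006,0,1]]]'>/dev/null; python3 st.py; python3 -m jog '[[[0,-0.001,0.0006,0,1],[0,-0.001,0.0006,0,1],[0,-0.001,0.0006,0,1]]]'>/dev/null; python3 st.py;
```

```text
t 13.95 along 0.36 lat -0.12 z -7.26 mm yaw-err -0.0015 | Fx -6.18 Fy 1.55 Fz 1.41 Tz 0.106 op 0.0090
t 14.25 along 0.35 lat -0.15 z -7.29 mm yaw-err -0.0012 | Fx -5.87 Fy 1.73 Fz 1.25 Tz 0.077 op 0.0091
t 14.55 along 0.29 lat 0.24 z -7.56 mm yaw-err -0.0014 | Fx -6.05 Fy -0.01 Fz 1.57 Tz -0.067 op 0.0093
t 14.85 along 0.21 lat 0.26 z -7.50 mm yaw-err -0.0016 | Fx -8.35 Fy -2.13 Fz 3.89 Tz -0.144 op 0.0092
```

```bash
python3 -m jog '[[[-0.0005,-0.0011,-0.0003,0,1],[-0.0005,-0.0011,-0.0003,0,1],[-0.0005,-0.0011,-0.0003,0,1]]]'>/dev/null; python3 st.py; python3 -m jog '[[[0,-0.0012,0,0,1],[0,-0.0012,0,0,1],[0,-0.0012,0,0,1],[0,-0.0012,0,0,1],[0,-0.0012,0,0,1],[0,-0.0012,0,0,1]]]'>/dev/null; python3 st.py;  python3 -m jog '[[[0,-0.0012,0.0001,0,1],[0,-0.0012,0.0001,0,1],[0,-0.0012,0.0001,0,1],[0,-0.0012,0.0001,0,1],[0,-0.0012,0.0001,0,1],[0,-0.0012,0.0001,0,1]]]'>/dev/null; python3 st.py
```

```text
t 15.15 along 0.20 lat 0.07 z -7.28 mm yaw-err -0.0017 | Fx -5.85 Fy 0.77 Fz 2.03 Tz -0.004 op 0.0092
t 15.75 along 0.17 lat 0.11 z -7.19 mm yaw-err -0.0018 | Fx -7.88 Fy -0.33 Fz 4.26 Tz -0.049 op 0.0091
t 16.35 along 0.11 lat 0.11 z -7.04 mm yaw-err -0.0020 | Fx -8.77 Fy -1.25 Fz 3.83 Tz -0.057 op 0.0090
```

```bash
python3 -m jog '[[[0,-0.001,-0.0002,0,1],[0,-0.001,-0.0002,0,1],[0,-0.001,-0.0002,0,1],[0,-0.001,-0.0002,0,1],[0,-0.001,-0.0002,0,1],[0,-0.001,-0.0002,0,1]]]'>/dev/null; python3 st.py; python3 -m jog '[[[0,-0.0011,-0.0002,0,1],[0,-0.0011,-0.0002,0,1],[0,-0.0011,-0.0002,0,1],[0,-0.0011,-0.0002,0,1],[0,-0.0011,-0.0001,0,1],[0,-0.0011,-0.0001,0,1],[0,-0.0011,-0.0001,0,1],[0,-0.0011,-0.0001,0,1],[0,-0.0011,0,0,1],[0,-0.0011,0,0,1],[0,-0.0011,0,0,1],[0,-0.0011,0,0,1]]]'>/dev/null; python3 st.py; python3 - <<'E'
from h import *
from station import imaging
d=imaging.get_image("side"); np.savez(f"pics/side9.npz",**d)
im=cv2.resize(d["color"][:,:,::-1],None,fx=6,fy=6,interpolation=cv2.INTER_CUBIC)
def dr(P,c): cv2.polylines(im,[np.round((proj(d,P)+.5)*6-.5).astype(np.int32)],True,c,1)
cv2.imwrite("pics/g9.png",im[960:1400,1880:2580])
E
```

```text
t 16.95 along 0.06 lat 0.11 z -6.92 mm yaw-err -0.0021 | Fx -7.36 Fy -0.11 Fz 5.04 Tz -0.044 op 0.0094
t 18.15 along 0.02 lat 0.11 z -6.79 mm yaw-err -0.0023 | Fx -8.24 Fy -1.07 Fz 3.36 Tz -0.052 op 0.0091
```

View pics/g9.png

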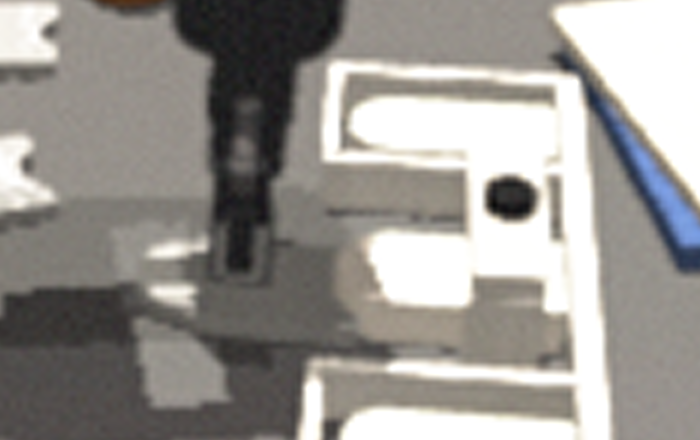

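```bash
python3 -m jog '[[[0,-0.0003,-0.0001,0,1],[0.0005,-0.0003,-0.0001,0,1],[0.001,-0.0003,-0.0001,0,1],[0.001,-0.0003,-0.0001,0,1]]]'>/dev/null; python3 st.py; python3 -c "
from h import *
to([0,0,0])"
```

```text
t 18.60 along -0.06 lat 0.11 z -6.79 mm yaw-err -0.0023 | Fx -8.98 Fy -0.60 Fz 7.36 Tz -0.046 op 0.0091
tool x [-0.0287  0.0021 -0.9996] z [ 0.2298  0.9732 -0.0046] pos [ 0.5937  0.0587 -0.0068] t 18.6 q [-0.03  0.23  1.8   0.    1.14 -1.37] F [-8.88  1.46  7.36] open 0.0091
shift [ 0.0101  0.5642 -0.1936] turn 0
```

```bash
python3 -m jog '[[[-0.0005,0.0005,-0.0001,0,1],[-0.0005,0.0005,-0.0001,0,1],[-0.0005,0.0005,-0.0001,0,1]]]'>/dev/null; python3 st.py; python3 -c "
from h import *
to([0,0,0])"
```

```text
t 18.90 along -0.05 lat 0.06 z -6.23 mm yaw-err -0.0024 | Fx -2.13 Fy 0.15 Fz -0.36 Tz -0.021 op 0.0091
tool x [-0.0276  0.0021 -0.9996] z [ 0.2299  0.9732 -0.0043] pos [ 0.5937  0.0587 -0.0062] t 18.9 q [-0.03  0.22  1.8   0.    1.14 -1.37] F [-2.04  0.63 -0.36] open 0.0091
shift [ 0.01    0.5642 -0.1936] turn 0
```

```bash
python3 -m jog '[[[0,0,0,0,0.75],[0,0,0,0,0.7],[0,0,0,0,0.65],[0,0,0,0,0.6],[0,0,0,0,0.5],[0,0,0,0,0.4]]]'; python3 st.py; python3 -c "
from h import *
to([0,0,0])"; python3 - <<'E'
from h import *
from station import imaging
d=imaging.get_image("side"); np.savez(f"pics/side10.npz",**d)
im=cv2.resize(d["color"][:,:,::-1],None,fx=6,fy=6,interpolation=cv2.INTER_CUBIC)
cv2.imwrite("pics/g10.png",im[960:1400,1880:2580])
E
```

```text
t: 19.5
tool_pos: [0.5937, 0.0587, -0.0062]
tool_rot: [-1.024, 1.331, 1.055]
contact_force: [-0.9, -0.0, -1.0]
opening: 0.0253
t 19.50 along 0.02 lat 0.08 z -6.15 mm yaw-err -0.0024 | Fx -0.91 Fy -0.22 Fz -0.95 Tz 0.049 op 0.0253
tool x [-0.0273  0.002  -0.9996] z [ 0.2299  0.9732 -0.0043] pos [ 0.5937  0.0587 -0.0062] t 19.5 q [-0.03  0.22  1.8   0.    1.14 -1.37] F [-0.94 -0.01 -0.95] open 0.0253
shift [ 0.01    0.5643 -0.1936] turn 0
```

View pics/g10.png

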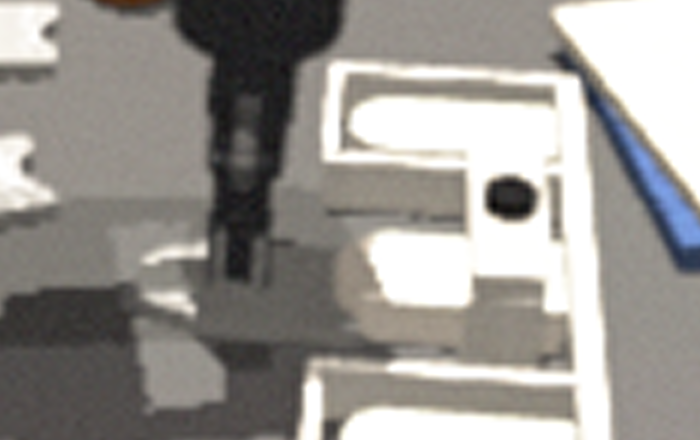

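```bash
python3 -m jog '[[[-0.005,0,0,0,0.3],[-0.02,0,0,0,0.3],[-0.05,0.001,0,0,0.3],[-0.1,0.003,0,0,0.3],[-0.15,0.003,0,0,0.3],[-0.15,0.05,0,0,0.3],[-0.15,0.1,0,0,0.3],[-0.15,0.15,0,0,0.3],[-0.15,0.18,0,0,0.3],[-0.15,0.18,0,0,0.3],[-0.15,0.18,0,0,0.3]]]'; python3 - <<'E'
from h import *
from station import imaging
for n in("side","top"):
    d=imaging.get_image(n); np.savez(f"pics/{n}11.npz",**d); cv2.imwrite(f"pics/{n}11.png",d["color"][:,:,::-1])
a=cv2.imread("pics/side11.png")[140:240,310:410]; b=cv2.imread("pics/top11.png")[115:215,275:375]
cv2.imwrite("pics/g11.png",cv2.resize(np.hstack([a,b]),None,fx=4,fy=4,interpolation=cv2.INTER_CUBIC))
E
```

```text
t: 20.65
tool_pos: [0.4231, 0.0999, 0.1501]
tool_rot: [-1.026, 1.328, 1.054]
contact_force: [-0.6, 0.6, 1.0]
opening: 0.0301
```

View pics/g11.png

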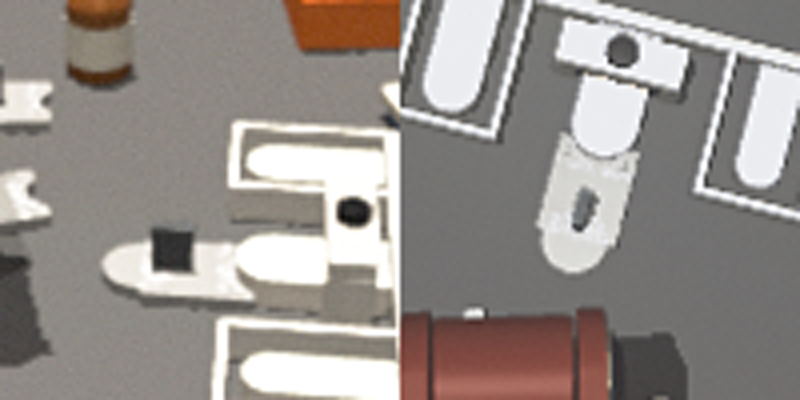

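```bash
cat > fit.py <<'E'
from h import *
d=load("pics/top11.npz"); g=d["color"].astype(float).mean(2)
x0,y0,W,H=285,125,80,70
I=g[y0:y0+H,x0:x0+W]; nrm=np.clip((I-112)/(222-112),-.3,1.05)
S0=(.6618,.0426,-.2296)
nose=cov(proj(d,w(S0,np.vstack([arc(0,.029,np.pi/2,1.5*np.pi),[[.06,-.03],[.06,.03]]]),.024)),x0,y0,W,H)>0
clampm=cov(proj(d,w(S0,np.array([[-.017,-.09],[.12,-.09],[.12,.09],[-.017,.09]]),.024)),x0,y0,W,H)>0
def cost(p):
    cc=cov(proj(d,w(p[:3],leaf(.026,.0562,-.0192),.01)),x0,y0,W,H)
    box=np.array([[-.022,-.014],[.022,-.014],[.022,.014],[-.022,.014]])
    tb=cov(proj(d,w(p[:3],box,.03)),x0,y0,W,H)>0
    return ((cc-nrm)[~(tb|nose|clampm)]**2).mean()
s0=np.array([.5927,.0588,-.23]); sx=s0+np.array([[0,0,0],[.006,0,0],[0,.006,0],[0,0,.06]])
r=minimize(cost,s0,method="Nelder-Mead",options=dict(initial_simplex=sx,xatol=1e-5,fatol=1e-7))
m=r.x[:2]+.071*np.array([np.cos(r.x[2]),np.sin(r.x[2])])
print(r.x.round(4),r.fun,"mouth-seat mm",((m-S0[:2])*1e3).round(2), "yaw diff",r.x[2]-S0[2])
E
python3 fit.py; python3 - <<'E'
from h import *
for n in("top11","side11"):
    d=load(f"pics/{n}.npz"); im=cv2.resize(d["color"][:,:,::-1],None,fx=6,fy=6,interpolation=cv2.INTER_CUBIC)
    cv2.polylines(im,[np.round((proj(d,w((.5927,.0588,-.2296),leaf(.026,.0562,-.0192),.01))+.5)*6-.5).astype(np.int32)],True,(0,0,255),1)
    cv2.imwrite(f"pics/o_{n}.png",im[780:1170,1800:2190] if n[0]=="t" else im[1130:1350,1980:2430])
E
```

```text
[ 0.5932  0.0587 -0.2259] 0.10952575635673963 mouth-seat mm [0.55 0.16] yaw diff 0.0037007621946151814
```

View pics/o_side11.png

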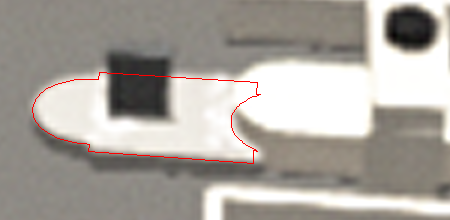

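View pics/o_top11.png

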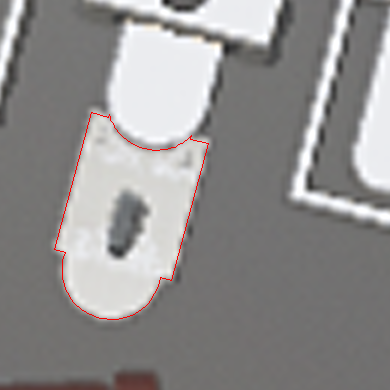

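```bash
python3 -c "
from station import ctrl
print(ctrl.get_obs()['contact_force']); print(ctrl.finish_job())"
```

```text
[ 0.03826053 -0.12570633 -0.49245606]
the job is handed in; nothing more can be done
None
```

I fitted leaf_26 to the clamped nose, pressed it home, and left it lying flat there. The job is handed in at about 21 s of the allowed 72 s, and no verdict came back.

**Choosing the leaf:** I did not touch the other two leaves to the nose. I compared outlines in the top picture. The clamped nose came out at 26 mm, with 22 and 18 mm in the trays. The leaf nearest the blue tip box matched leaf_26 best, but less clearly than the noses did. The press confirmed it: leaf_26 stopped within 0.5 mm of its computed home, where a wrong size would stop 4 to 8 mm off. The other two leaves were never handled and lie well over 80 mm from the nose.

**Press:** I rocked the leaf sideways to find the middle, then held it at about 5 to 9 N for around 3 s. Wrist force and moment put the push between the two cheeks during the hold, so both were bearing. This is inferred, as the force on each cheek cannot be read directly. The highest horizontal force I read was 9 N.

**Last checks:** After release the top picture puts the mouth's centre about 0.6 mm from the nose's centre and the leaf's direction within 0.004 rad. The side picture shows it flat, and the arm was clear with wrist force near zero.

**What disagreed:**
- **Height:** The fingertips really sat about 25 mm higher than the reported TCP. The first grasp therefore closed above the tab, and I repeated it lower.
- **Tilt:** The tool tilted about 0.03 rad during the press. The leaf settled flat once released.

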